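Jack up an engine on its bench stand and hold it

TASK

Slacken the engine stand's clamp by swinging the small handwheel one full turn anticlockwise (seen from above) by its upright knob, up to its stop. Then set the lever jack down on the bench with its round saddle centred under the engine's round-ended, ring-marked lift lug, let go of it, pump the handle once right down and let it come all the way back up, then press the handle right down again and hold it: the program finishes while still holding the handle down, so that the jack alone keeps the engine raised. Never push on the engine itself, and leave the other parts and tools on the bench alone.

Things in the scene. Friction and masses are not known exactly. Their poses are not given: they have to be found in the camera images.
- stand: Engine stand of 40 mm square steel tube, fixed. Origin on the bench straight below the lift point; +y points from the lift lug towards the engine, x runs along the engine's face. The handwheel stands 150 mm along its -x. Front tube (40 mm high) begins 65 mm along +y, the engine's face (255 mm high) 70 mm along +y. The way in from -y is free, and so is 90 mm on the -x side.
- lift_point (a point): Lift point: centre of the flat underside (74 mm above the bench) of the round-ended aluminium lug, 44 mm across, 14 mm thick, that sticks out of the engine's face; a raised ring with a dark dot on the lug's top marks it from above. The square-ended lug 130 mm further along the stand's +x is not a lift point.
- engine (a joint): Tilt of the engine (about 9 kg) on its stand, rad. 0 resting, grows as the lug is lifted (300 mm from the hinge, so 10 mm of lift is 0.033). Falls back by its own weight; the lug bears down with about 23 to 31 N. A full stroke of the jack gives about 0.06.
- clamp_wheel (a joint): Turn of the steel clamp handwheel (100 mm rim, vertical axis), rad. 0 clamped, grows anticlockwise seen from above to its stop at 6.28. Light friction (about 0.06 N m); stays where it is left.
- clamp_axis (a point): Point on the handwheel's vertical axis, at the height of the knob's centre (about 106 mm above the bench).
- knob_center (a point): Centre (half-way up) of the upright black knob on the handwheel's rim: 24 mm diameter, 45 mm high, 50 mm from the axis, spins freely about its own vertical axis, so it can be gripped and carried round without turning the hand. The rim's top lies 25 mm below this point.
- jack_grip (a point): Middle of the jack's carrying rib, 58 mm above the jack's underside. Rib: dark, upright, 90 mm long (jack's x), 14 mm thick (jack's y), top at 80 mm, free down to the jack's flat top at 34 mm. Jack: loose, 0.94 kg, +x towards the saddle, -x towards the handle; body 64 mm wide, from 120 mm behind to 130 mm ahead of this point. It may stand at any heading.
- saddle_top (a point): Centre of the top of the jack's round steel saddle (40 mm across), 100 mm in front of the rib's middle along the jack's +x. 62 mm above the jack's underside when down; rises 60 mm per rad of pump handle, so 30 mm on a full stroke, and goes down again with the handle.
- pump_handle (a joint): Pump handle, rad: 0 up (slopes 0.45 rad above level to the rear), 0.5 fully down at its stop. A spring (1 to 3 N at the grip plate) and the engine's weight bring it back up as soon as it is let go; there is no catch. Holding it down under the engine takes about 11 to 15 N at the grip plate.
- handle_pad (a point): Centre of the top face of the flat rubber grip plate (75 x 44 mm, 14 mm thick) at the handle's end. It swings about a cross pin 60 mm behind the rib's middle (jack -x), 55 mm above the jack's underside; it lies 165 mm from the pin along the handle and 7 mm above the handle's centre line: 133 mm above the bench at 0, 54 mm at 0.5.
- gear: Steel gear wheel, 76 mm across, lying flat; leave alone.
- pump_cover: Round cast aluminium pump cover with three ears, 80 mm across; leave alone.
- wrench: Steel wrench lying flat, origin at its middle; leave alone.
- hammer: Hammer lying flat; leave alone.
- oil_bottle: Grey bottle, 60 mm across, 150 mm high, standing; leave alone.
- bearing: Steel ring, 56 mm across, 16 mm high; leave alone.
- stub_shaft: Short steel shaft standing on its flange, 40 mm across, 72 mm high; leave alone.

How it is judged:
On the way, in this order (a step that is already met when the one before it is completed fails the run):
1. the clamp handwheel has been turned a full turn anticlockwise, to its stop (value of joint clamp_wheel above 6.1 rad), for 0.1 s.
2. the jack stands flat on the bench, let go, its saddle centred under the lift point, handle up (horizontal distance between saddle_top and lift_point below 0.012 m and angle between jack_grip's own z axis and vertical below 0.05 rad and height (world z) of jack_grip below 0.061 m and value of joint pump_handle below 0.1 rad and not (contact force between any of the fingers, the arm and jack above 0.3 N)), for 0.2 s.
3. the handle is pumped right down and the saddle raises the engine (value of joint pump_handle above 0.42 rad and value of joint engine above 0.035 rad and contact force between saddle and engine above 10 N), for 0.1 s.
4. the handle is back up and the engine back on its rest (value of joint pump_handle below 0.1 rad and value of joint engine below 0.01 rad), for 0.1 s.
5. the handle is pressed right down again (all of step 3), for 0.2 s.
At the end, for the whole second after the job is handed in: Robot presses the handle down (over 3 N, handle past 0.42 of 0.5 rad); engine still and raised (tilt over 0.035 rad), over 10 N on the saddle, which is within 12 mm of the lift point horizontally; jack flat on the bench, clamp slack (over 6.0 rad), robot not touching the engine (all of step 5 and horizontal distance between saddle_top and lift_point below 0.012 m and contact force between any of the fingers, the arm and pump_handle above 3 N and value of joint clamp_wheel above 6 rad and angle between jack_grip's own z axis and vertical below 0.06 rad and angular speed of engine below 0.05 rad/s and not (contact force between any of the fingers, the arm and engine above 0.5 N)); the arm keeps its last pose, push and grip.
It fails at once if the engine is lifted while still clamped (value of joint engine above 0.015 rad and value of joint clamp_wheel below 6 rad).
It fails at once if the robot pushes on the engine (contact force between any of the fingers, the arm and engine above 5 N).
It fails at once if a bystander is pushed away by more than 30 mm (distance of any of gear, pump_cover, wrench, hammer, oil_bottle, bearing, stub_shaft from where it was at the start of the episode above 0.03 m).
It also fails if it takes over 72 s, if anything falls off the work surface, if the arm or the gripper's body presses on something with over 40 N, if the wrist force passes 120 N, or if a joint passes its speed limit or range.

ROBOT

A 6-joint arm with a two-finger parallel gripper is mounted at the origin on the work surface. World frame = base frame: x ahead of the robot, y to its left, z up, the work surface at z = 0. Lengths are in m, angles in rad, forces in N, time in s.
With the tool pointing down it reaches from about 0.3 to 0.775 m from the base axis. Payload 14.6 kg.
Tool frame: the origin (TCP) lies on the centre line of the jaws, within the pads' length; the fingertips stand 19 mm ahead of it and the grasp point (between the pads) is the TCP; y points along the fingers, x is the direction in which the jaws open and shut, and the axes are right-handed (so a half turn about y gives the same grasp; the last joint's range is limited). The gripper opens to 94 mm and grips with 3 to 60 N. Pads are 16 mm wide; open, the fingers measure 119 mm over their backs; the gripper's body (75 mm by 177 mm) begins 78 mm behind the grasp point.
Start: joints at [1.185, 0.3, 1.521, -0, 1.321, -0.067], TCP at [0.172, 0.522, 0.224] pointing down, gripper open.
Joint ranges: [-3.03, 3.03], [-0.79, 2.21], [0.23, 2.52], [-1.04, 4.18], [0, 3.07], [-2.55, 2.55]. Speed limits (rad/s): [2.22, 2.22, 2.57, 3.14, 3.14, 3.14].

INTERFACE

Orientations are given as [roll, pitch, yaw] about the fixed x, y, z axes, in that order (R = Rz(yaw) Ry(pitch) Rx(roll)).
In Python, from station import ctrl, optics gives the robot as it stands.
- The arm moves only by the tool jog_arm, never from a script. Its argument "targets" is a list of rows, each a list of 3 entries, a list of its own where there are three numbers: the finger opening in cm, from 0 to 9.4, then the shift along the tool's x, y, z in cm, then the turn about the tool's y in rad. A call has 1 to 10 rows; each row is the pose to reach, as a shift and turn from the pose commanded when the call began, along the tool's axes at that moment; what a row does not reach only later rows make up. A row lasts 1/10 s, in which the tool goes at most 50 mm and 8.59 degrees, less where a joint would pass 70% of its speed; a pose out of reach is approached as far as the arm can. A call with a gripper value outside its range is refused whole. The fingers move at their own pace and stop on an object; "grip_force" is the grip in N (left out, the last holds). Time passes only in rows, so rows that repeat a pose let the fingers close. It gives the time, the measured TCP pose, the force and the opening at its end, in the units of the state.
- ctrl.get_obs(): the state, without advancing time (a new reading comes with each control period).
- optics.camera(name): name is "scene" or "top" or "wrist"; returns a dict with "img" (384x512x3 uint8, red, green, blue), "range_z" (384x512 float32, m along the optical axis (not along the pixel's ray), 0 where there is no reading), "camera_matrix" (3x3 intrinsics, pixels), "world_to_cam" (4x4, takes a point from world to camera coordinates); the wrist camera has in their place "mount" (4x4, takes a point from camera to tool coordinates, whose origin is the TCP and whose axes are the tool frame's). Camera axes: x right, y up, looking along -z (the intrinsics and any distortion apply to the point x, -y, -z); pixel columns grow to the right and rows downward; lengths in m; the calibration is good to about 2 mm. A picture is of the moment at which its call begins: read the wrist's pose just before it.
- ctrl.hand_in(): hands the job in, once; it reports no verdict.
The state is a dict: "time_s": time; "qpos": joint angles; "joint_vel": joint speeds; "tau": joint torques, N m; "ee_pos": TCP position; "eef_rot": TCP orientation; "force": force on the tool from outside, world axes, zero at the start; "moment": the same for the moment, N m; "grip_width": finger opening in m.
Only numpy, scipy, OpenCV 4.12 (cv2) and the standard library are available. Lean on these libraries where they do the work, as an engineer would, in place of code of your own. Each camera call takes 0.05 s, during which the arm holds its last target. There are 200 camera calls.

## Working session

There is one attempt and no reset: what is moved stays moved. The work goes in short steps, Python scripts to look and compute and a tool call to move; the robot and the scene stay as the last step left them, time stands still between calls to the robot, and variables do not carry over. Pictures are saved under pics/ and viewed, about 8 in all and at most 12, crops included, and the job is handed in when it is done.

Besides the shell and the picture viewer there is one more tool, called after "Call:" as a command line: name --argument value ..., lists and objects as JSON in quotes. jog_arm: Moves the arm, as the interface text tells. Its arguments: {"type":"object","properties":{"targets":{"type":"array","items":{"type":"array"}},"grip_force":{"type":"number"}},"required":["targets"]}

```bash
ls; mkdir -p pics
python3 - <<'E'
from station import ctrl, optics
import cv2,numpy as np,pickle
o=ctrl.get_obs();print(o)
d={n:optics.camera(n) for n in("scene","top","wrist")}
pickle.dump((o,d),open('d0.pkl','wb'))
for n in("scene","top"):
    print(n,d[n]["camera_matrix"],d[n]["world_to_cam"],[k for k in d[n]])
    cv2.imwrite(f'pics/{n}0.png',d[n]["img"][:,:,::-1])
print(d['wrist']['mount'],d['wrist']['camera_matrix'])
E
```

```text
pics
{'time_s': 0.0, 'qpos': array([ 1.18540878e+00,  3.00446066e-01,  1.52159709e+00,  3.15865632e-05,
        1.32071565e+00, -6.65430840e-02]), 'joint_vel': array([ 0.00188084, -0.00115662, -0.00144409, -0.00031728,  0.0012892 ,
        0.00017681]), 'tau': array([ 1.00079007e-03, -5.31803584e+01, -3.52741349e+01,  7.08603510e-02,
        2.43503298e-02, -1.34575030e-04]), 'ee_pos': array([0.17227934, 0.52205716, 0.22389328]), 'eef_rot': array([-1.57068826e+00,  1.16153972e-03,  1.25194409e+00]), 'force': array([-0.11232496, -0.02567621, -0.4255118 ]), 'moment': array([0.0533963 , 0.03160613, 0.02788021]), 'grip_width': 0.09402764468471078}
scene [[348.13187479   0.         258.26614505]
 [  0.         348.13187479 195.7013229 ]
 [  0.           0.           1.        ]] [[-0.14711933  0.98909719  0.00653007  0.05457229]
 [-0.51855728 -0.08274928  0.85102932  0.19552687]
 [ 0.84229107  0.12181665  0.52507757 -1.62915071]
 [ 0.          0.          0.          1.        ]] ['img', 'range_z', 'camera_matrix', 'world_to_cam']
top [[382.05685533   0.         257.09362868]
 [  0.         382.05685533 195.27602854]
 [  0.           0.           1.        ]] [[ 0.01470066 -0.99981194  0.01264785  0.01557962]
 [ 0.98850971  0.01643532  0.15026119 -0.57609244]
 [-0.15044081  0.01029358  0.98856543 -1.31764249]
 [ 0.          0.          0.          1.        ]] ['img', 'range_z', 'camera_matrix', 'world_to_cam']
[[ 9.99999649e-01  6.03242496e-04 -5.82071345e-04 -6.83575885e-04]
 [-7.10698716e-04  2.41877608e-01 -9.70306507e-01 -1.60257415e-01]
 [-4.44540095e-04  9.70306580e-01  2.41877951e-01  7.00259295e-02]
 [ 0.00000000e+00  0.00000000e+00  0.00000000e+00  1.00000000e+00]] [[268.4676326    0.         259.09197029]
 [  0.         268.4676326  189.79162527]
 [  0.           0.           1.        ]]
```

View pics/top0.png

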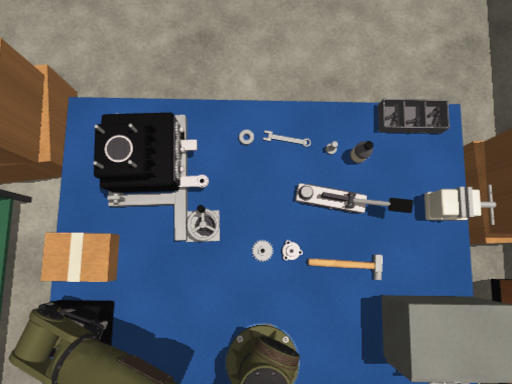

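View pics/scene0.png

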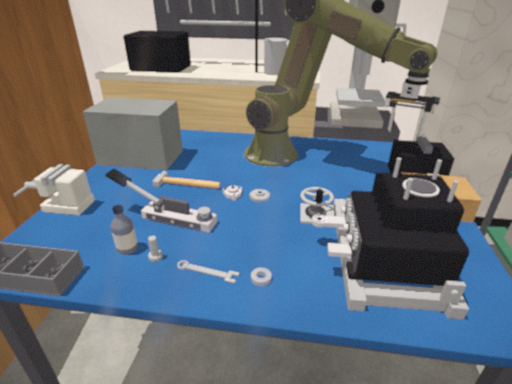

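The top view shows the round lug at about (202,181), the handwheel centre at (203,225) and its knob at (201,209). The jack's saddle is at (306,192), its rib at (338,198) and its pad at (400,205). The scene view agrees with this layout. The jack already points towards the engine.

```bash
cat > h.py <<'E'
import numpy as np,cv2
from scipy.spatial.transform import Rotation as Ro
def T_wc(cam,obs=None):            # camera->world
    if 'world_to_cam' in cam: return np.linalg.inv(cam['world_to_cam'])
    T=np.eye(4);T[:3,:3]=Ro.from_euler('xyz',obs['eef_rot']).as_matrix();T[:3,3]=obs['ee_pos']
    return T@cam['mount']
def ray(cam,uv,obs=None):
    K=cam['camera_matrix'];T=T_wc(cam,obs);u,v=np.asarray(uv,float).T
    d=np.stack([(u-K[0,2])/K[0,0],-(v-K[1,2])/K[1,1],-np.ones_like(u)],-1)
    return T[:3,3],d@T[:3,:3].T
def onplane(cam,uv,z,obs=None):
    o,d=ray(cam,np.atleast_2d(uv),obs);return o+d*((z-o[2])/d[:,2])[:,None]
def cloud(cam,obs=None):
    h,w=cam['range_z'].shape;g=np.stack(np.meshgrid(np.arange(w),np.arange(h)),-1).reshape(-1,2)
    o,d=ray(cam,g,obs);P=o+d*cam['range_z'].reshape(-1,1)
    P[cam['range_z'].ravel()<=0]=np.nan
    return P.reshape(h,w,3)
def proj(cam,P,obs=None):
    c=np.c_[np.atleast_2d(P),np.ones(len(np.atleast_2d(P)))]@np.linalg.inv(T_wc(cam,obs)).T
    K=cam['camera_matrix'];return np.stack([K[0,0]*c[:,0]/-c[:,2]+K[0,2],-K[1,1]*c[:,1]/-c[:,2]+K[1,2]],-1)
E
python3 - <<'E'
import pickle;from h import *
np.set_printoptions(precision=3,suppress=True)
o,d=pickle.load(open('d0.pkl','rb'));t=d['top'];P=cloud(t)
for n,uv,z in[('lug',(202,181),.09),('sqlug',(189,145),.09),('wheelc',(203,225),.08),('knob',(201,209),.128),('saddle',(306,192),.062),('rib',(338,198),.08),('pad',(400,205),.133),('bearing',(247,137),.016),('gear',(262,250),.01),('hammerhead',(378,266),.02),('vise',(440,205),.1)]:
    print(n,onplane(t,uv,z)[0],P[uv[1],uv[0]])
m=(P[...,2]>.15)&(P[...,1]>.1)&(P[...,0]>.25)
Q=P[m];print('engine',Q.min(0),Q.max(0))
for lo,hi in[(.15,.24),(.24,.27),(.27,.4)]:
    q=Q[(Q[:,2]>lo)&(Q[:,2]<hi)]; print(lo,len(q),np.percentile(q,[1,99],axis=0) if len(q) else '')
E
```

```text
lug [0.615 0.216 0.09 ] [0.615 0.216 0.092]
sqlug [0.743 0.266 0.09 ] [0.743 0.267 0.087]
wheelc [0.464 0.208 0.08 ] [0.464 0.208 0.083]
knob [0.514 0.211 0.128] [0.513 0.21  0.133]
saddle [ 0.587 -0.147  0.062] [ 0.587 -0.147  0.065]
rib [ 0.565 -0.256  0.08 ] [ 0.565 -0.256  0.079]
pad [ 0.537 -0.451  0.133] [ 0.538 -0.452  0.129]
bearing [0.799 0.065 0.016] [0.803 0.065 0.003]
gear [0.383 0.004 0.01 ] [0.383 0.004 0.024]
hammerhead [ 0.333 -0.407  0.02 ] [ 0.334 -0.405  0.028]
vise [ 0.544 -0.601  0.1  ] [ 0.542 -0.593  0.116]
engine [0.572 0.271 0.15 ] [0.828 0.541 0.31 ]
0.15 3338 [[0.575 0.283 0.152]
 [0.823 0.53  0.237]]
0.24 2734 [[0.596 0.36  0.242]
 [0.761 0.524 0.263]]
0.27 109 [[0.618 0.392 0.272]
 [0.741 0.505 0.309]]
```

```bash
cat >> h.py <<'E'
def shift(obs,targets):
    "targets: list of (x,y,z,yaw) world -> rows of tool-axes shift cm and turn about tool y"
    R=Ro.from_euler('xyz',obs['eef_rot']).as_matrix();y0=obs['eef_rot'][2]
    for x,y,z,w in targets:
        dy=(w-y0+np.pi)%(2*np.pi)-np.pi
        print(np.round(R.T@(np.array([x,y,z])-obs['ee_pos'])*100,2).tolist(),round(-dy,3))
E
python3 - <<'E'
from h import *;from station import ctrl
o=ctrl.get_obs()
shift(o,[(.3,.35,.22,1.62),(.514,.211,.19,1.62)])
E
```

```text
[-12.34, 0.41, -17.52] -0.368
[-18.83, 3.42, -42.2] -0.368
```

Call:
jog_arm --targets '[[9.4,[-3,0,-4.4],-0.1],[9.4,[-6,0.1,-8.8],-0.2],[9.4,[-9,0.2,-13],-0.3],[9.4,[-12.3,0.4,-17.5],-0.37],[9.4,[-13.4,0.8,-22],-0.37],[9.4,[-14.6,1.2,-26.5],-0.37],[9.4,[-15.7,1.8,-31],-0.37],[9.4,[-17.2,2.6,-36],-0.37],[9.4,[-18.5,3.2,-40.5],-0.37],[9.4,[-18.8,3.4,-42.2],-0.37]]'

```text
time_s: 1.15
ee_pos: [0.5164, 0.2087, 0.1893]
eef_rot: [-1.57, 0.001, 1.619]
force: [-0.3, 0.4, -0.7]
grip_width: 0.0943
```

```bash
cat > look.py <<'E'
import sys,pickle;from h import *;from station import ctrl,optics
n=sys.argv[1];cam=sys.argv[2] if len(sys.argv)>2 else 'wrist'
o=ctrl.get_obs();c=optics.camera(cam);pickle.dump((o,c),open(n+'.pkl','wb'))
cv2.imwrite(f'pics/{n}.png',c['img'][:,:,::-1])
print(o['time_s'],o['ee_pos'],o['eef_rot'],np.abs(o['joint_vel']).max())
E
python3 look.py w1
```

```text
1.15 [0.51640374 0.20866763 0.1892587 ] [-1.56959282e+00  7.05341193e-04  1.61919232e+00] 0.3111870915395795
```

View pics/w1.png

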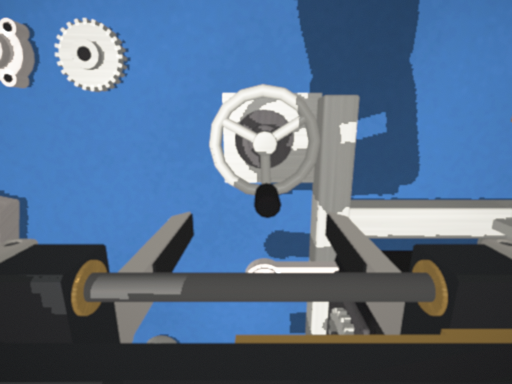

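The wrist view shows the rim spanning u 210–322 and v 85–194, the hub at (265,144) and the black knob at u 254–281, v 182–217. The round lug is partly hidden at (265,265).

Run:
```python
import pickle;from h import *
np.set_printoptions(precision=4,suppress=True)
o,c=pickle.load(open('w1.pkl','rb'));P=cloud(c,o)
print('hub',P[144,265],onplane(c,(265,144),.08,o)[0])
m=(c['img'].max(2)<40);m[:,:240]=0;m[:,295:]=0;m[:170]=0;m[230:]=0
q=P[m&(P[...,2]>.075)];q=q[~np.isnan(q[:,0])];print(len(q),q.min(0),q.max(0))
top=q[q[:,2]>q[:,2].max()-.006];print('knobtop',(top.min(0)+top.max(0))/2,top.max(0)-top.min(0),top.mean(0))
# rim: points 70..90mm high, radius ring
b=P[60:220,180:350].reshape(-1,3);b=b[(b[:,2]>.06)&(b[:,2]<.09)]
r=np.hypot(b[:,0]-.464,b[:,1]-.208);b=b[(r>.035)&(r<.06)]
ctr,rad=cv2.minEnclosingCircle(b[:,:2].astype(np.float32));print('rim',ctr,rad,b[:,2].max())
```

```text
hub [0.4661 0.2116 0.0824] [0.4662 0.2116 0.08  ]
611 [0.5029 0.2049 0.0952] [0.5251 0.2253 0.1309]
knobtop [0.5142 0.2152 0.1279] [0.0218 0.0201 0.0059] [0.5133 0.215  0.1284]
rim (0.4650034010410309, 0.21116550266742706) 0.05576026067137718 0.08920222286070839
```

Run:
```python
from h import *;from station import ctrl
o=ctrl.get_obs();print(o['ee_pos'],o['time_s'])
shift(o,[(.5142,.2152,.108,1.62)])
```

```text
[0.51732918 0.20826709 0.18902355] 1.2
[0.71, 8.1, 0.27] -0.001
```

Call:
jog_arm --targets '[[9.4,[0,0,0],0],[9.4,[0.2,0,0.2],0]]'

```text
time_s: 1.4
ee_pos: [0.5115, 0.2138, 0.1904]
eef_rot: [-1.57, 0.0, 1.622]
force: [-0.1, -0.4, -0.2]
grip_width: 0.0941
```

Run:
```python
from h import *;from station import ctrl
o=ctrl.get_obs();print(o['ee_pos'],o['time_s'])
shift(o,[(.5142,.2152,.108,1.62)])
```

```text
[0.51145946 0.21379362 0.19035394] 1.4
[0.13, 8.24, -0.28] 0.002
```

Call:
jog_arm --targets '[[9.4,[0.1,3,-0.2],0],[9.4,[0.1,6,-0.2],0],[9.4,[0.1,8.2,-0.2],0],[9.4,[0.1,8.2,-0.2],0],[0,[0.1,8.2,-0.2],0],[0,[0.1,8.2,-0.2],0],[0,[0.1,8.2,-0.2],0],[0,[0.1,8.2,-0.2],0],[0,[0.1,8.2,-0.2],0],[0,[0.1,8.2,-0.2],0]]' --grip_force 25

```text
time_s: 2.4
ee_pos: [0.5141, 0.2145, 0.1086]
eef_rot: [-1.571, -0.0, 1.622]
force: [-0.2, -1.0, -0.5]
grip_width: 0.0496
```

Run:
```python
from h import *;from station import ctrl
o=ctrl.get_obs();print(o['ee_pos'],o['eef_rot'],o['time_s'],o['grip_width'],o['force'])
c=np.array([.4645,.2115]);p=o['ee_pos'][:2];a0=np.arctan2(*(p-c)[::-1]);print(a0,np.hypot(*(p-c)))
A=a0+np.arange(1,22)*.314
shift(o,[(c[0]+.0498*np.cos(a),c[1]+.0498*np.sin(a),o['ee_pos'][2],o['eef_rot'][2]) for a in A])
```

```text
[0.51409696 0.21446534 0.10861187] [-1.57101227e+00 -6.01453561e-05  1.62191795e+00] 2.4 0.04958052584242765 [-0.21388733 -0.96134574 -0.52223998]
0.05971763433307075 0.04968552913728578
[1.54, 0.0, 0.25] -0.0
[2.92, -0.0, 0.96] -0.0
[4.01, -0.0, 2.07] -0.0
[4.71, -0.0, 3.47] -0.0
[4.94, -0.0, 5.01] -0.0
[4.68, -0.0, 6.54] -0.0
[3.96, -0.0, 7.93] -0.0
[2.85, -0.0, 9.02] -0.0
[1.46, -0.0, 9.72] -0.0
[-0.08, -0.0, 9.95] -0.0
[-1.61, -0.0, 9.69] -0.0
[-3.0, -0.0, 8.98] -0.0
[-4.09, -0.0, 7.87] -0.0
[-4.79, -0.0, 6.48] -0.0
[-5.02, -0.0, 4.94] -0.0
[-4.77, -0.0, 3.4] -0.0
[-4.05, -0.0, 2.02] -0.0
[-2.95, -0.0, 0.92] -0.0
[-1.56, -0.0, 0.22] -0.0
[-0.02, 0.0, -0.01] -0.0
[1.52, 0.0, 0.24] -0.0
```

Call:
jog_arm --targets '[[0,[0,0,0],0],[0,[0,0,0],0],[0,[0,0,0],0],[0,[0,0,0],0],[0,[0,0,0],0],[0,[0,0,0],0],[0,[1.5,0,0.25],0],[0,[2.9,0,0.95],0],[0,[4.0,0,2.05],0],[0,[4.7,0,3.5],0]]' --grip_force 25

```text
time_s: 3.4
ee_pos: [0.4757, 0.2603, 0.1084]
eef_rot: [-1.57, 0.002, 1.623]
force: [-2.0, -16.4, 6.2]
grip_width: 0.0235
```

Call:
jog_arm --targets '[[0,[0.2,0,1.5],0],[0,[0,0,3.05],0],[0,[-0.75,0,4.45],0],[0,[-1.85,0,5.5],0],[0,[-3.25,0,6.2],0],[0,[-4.8,0,6.45],0],[0,[-6.3,0,6.2],0],[0,[-7.7,0,5.5],0],[0,[-8.8,0,4.35],0],[0,[-9.5,0,3.0],0]]'

```text
time_s: 4.4
ee_pos: [0.4517, 0.1627, 0.1085]
eef_rot: [-1.57, 0.0, 1.622]
force: [-0.1, 9.7, 0.5]
grip_width: 0.0235
```

Call:
jog_arm --targets '[[0,[-0.2,0,-1.55],0],[0,[0,0,-3.1],0],[0,[0.75,0,-4.5],0],[0,[1.85,0,-5.6],0],[0,[3.25,0,-6.3],0],[0,[4.8,0,-6.5],0],[0,[5.3,0,-6.5],0],[0,[5.3,0,-6.5],0],[0,[5.3,0,-6.5],0]]'

```text
time_s: 5.3
ee_pos: [0.5147, 0.2163, 0.1085]
eef_rot: [-1.57, 0.006, 1.621]
force: [0.4, -28.1, 8.6]
grip_width: 0.0235
```

Call:
jog_arm --targets '[[0,[-0.3,0,0],0],[7,[-0.3,0,0],0],[7,[-0.3,0,0],0],[7,[-0.3,0,0],0],[7,[-0.3,-0.1,0],0],[7,[-0.3,-3,0],0],[7,[-0.3,-6,0],0],[7,[-0.3,-10,0],0],[7,[-4,-11,0],0.1],[7,[-8,-11,0],0.25]]'

```text
time_s: 6.3
ee_pos: [0.5183, 0.1397, 0.2206]
eef_rot: [-1.574, -0.001, 1.37]
force: [-0.0, -0.7, -0.1]
grip_width: 0.0698
```

Run:
```python
from h import *;from station import ctrl
o=ctrl.get_obs();print(o['ee_pos'],o['eef_rot'],o['time_s'],o['grip_width'],o['force'])
shift(o,[(.6,.09,.22,0.0)])
```

```text
[0.51832917 0.13965373 0.2206018 ] [-1.57415156e+00 -1.47482271e-03  1.37029444e+00] 6.3 0.06978082097391564 [-0.03470533 -0.7362805  -0.12285938]
[-3.24, 0.09, -8.99] 1.37
```

Call:
jog_arm --targets '[[9.4,[-2,0,-2],0.14],[9.4,[-3,0,-4],0.28],[9.4,[-3.2,0,-6],0.42],[9.4,[-3.2,0,-8],0.56],[9.4,[-3.2,0,-9],0.7],[9.4,[-3.2,0,-9],0.84],[9.4,[-3.2,0,-9],0.98],[9.4,[-3.2,0,-9],1.12],[9.4,[-3.2,0,-9],1.26],[9.4,[-3.2,0,-9],1.37]]'

```text
time_s: 7.3
ee_pos: [0.5998, 0.0907, 0.2184]
eef_rot: [-1.571, 0.0, -0.003]
force: [0.2, 0.3, -0.1]
grip_width: 0.0941
```

Call:
jog_arm --targets '[[9.4,[0,0,0],0],[9.4,[0,0,0],0]]'

```text
time_s: 7.5
ee_pos: [0.5998, 0.0906, 0.2184]
eef_rot: [-1.571, 0.0, 0.006]
force: [0.2, 0.0, -0.5]
grip_width: 0.0939
```

```bash
python3 look.py w2
```

```text
7.5 [0.59979409 0.09057343 0.21843818] [-1.57078565e+00  3.86159183e-05  5.55018879e-03] 0.0018610365656500504
```

View pics/w2.png

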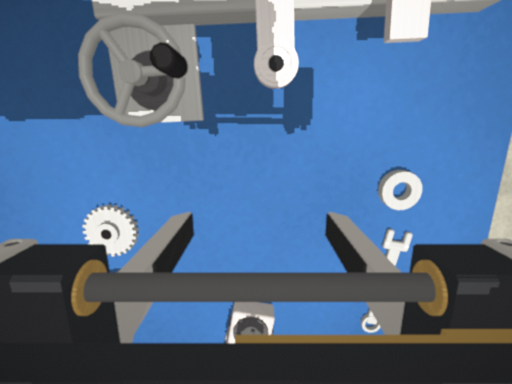

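The round lug's dot is at (276,63), with its ring centred on it. The knob is back near its starting bearing at about (165,58). The jack saddle peeks out at (251,328).

Run:
```python
import pickle;from h import *
np.set_printoptions(precision=4,suppress=True)
o,c=pickle.load(open('w2.pkl','rb'));P=cloud(c,o);I=c['img'].max(2)
m=(I<70).astype(np.uint8);m[:52]=0;m[74:]=0;m[:,:264]=0;m[:,290:]=0
v,u=np.nonzero(m);print('dot px',u.mean(),v.mean(),len(u))
for z in(.088,.091):print('lug',onplane(c,(u.mean(),v.mean()),z,o)[0])
b=P[30:100,245:310].reshape(-1,3);b=b[(b[:,2]>.08)&(b[:,2]<.1)];print('z',np.percentile(b[:,2],[5,50,95]))
b=b[b[:,1]<.225];print('lug x',b[:,0].min(),b[:,0].max(),'ymin',b[:,1].min())
k=P[40:80,145:190].reshape(-1,3);k=k[k[:,2]>.12];print('knob',k.min(0),k.max(0),(k.min(0)+k.max(0))/2)
b=P[5:135,70:195].reshape(-1,3);b=b[(b[:,2]>.07)&(b[:,2]<.088)];r=np.hypot(b[:,0]-.464,b[:,1]-.211);b=b[(r>.035)&(r<.06)]
print('rim',cv2.minEnclosingCircle(b[:,:2].astype(np.float32)))
```

```text
dot px 275.35064935064935 62.83766233766234 154
lug [0.6151 0.2183 0.088 ]
lug [0.6149 0.2177 0.091 ]
z [0.0868 0.0883 0.0912]
lug x 0.59467329789756 0.6378078951000694 ymin 0.19628423165855452
knob [0.5042 0.2035 0.12  ] [0.5276 0.2269 0.1306] [0.5159 0.2152 0.1253]
rim ((0.46736228466033936, 0.21109622716903687), 0.05614548549056053)
```

Run:
```python
from h import *;from station import ctrl
shift(ctrl.get_obs(),[(.545,-.36,.29,-.2)])
```

```text
[-5.72, -7.16, -45.03] 0.205
```

Call:
jog_arm --targets '[[9.4,[-0.6,-2,-4.5],0.02],[9.4,[-1.2,-4,-9],0.05],[9.4,[-1.8,-6,-13.5],0.08],[9.4,[-2.4,-7.2,-18],0.1],[9.4,[-3,-7.2,-23],0.13],[9.4,[-3.7,-7.2,-28],0.15],[9.4,[-4.4,-7.2,-33],0.17],[9.4,[-5,-7.2,-38],0.2],[9.4,[-5.7,-7.2,-42.5],0.2],[9.4,[-5.7,-7.2,-45],0.2]]'

```text
time_s: 8.55
ee_pos: [0.5423, -0.3631, 0.2902]
eef_rot: [-1.571, 0.0, -0.198]
force: [0.9, 0.5, -0.4]
grip_width: 0.0939
```

Call:
jog_arm --targets '[[9.4,[0,0,0],0],[9.4,[0,0,0],0],[9.4,[0,0,0],0]]'

```text
time_s: 8.85
ee_pos: [0.544, -0.3585, 0.2906]
eef_rot: [-1.571, -0.0, -0.196]
force: [-0.3, -0.2, -0.4]
grip_width: 0.0939
```

```bash
python3 look.py w3
```

```text
8.85 [ 0.54404999 -0.35852482  0.2906406 ] [-1.57070890e+00 -1.57044623e-04 -1.95968348e-01] 0.0073314445667166375
```

View pics/w3.png

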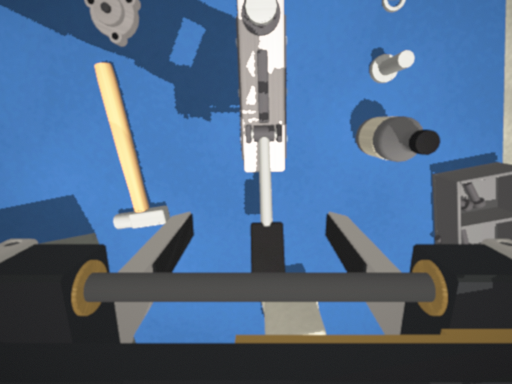

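The saddle is at (262,12) and the rib runs along u≈263 from v 50 to 120. The pin bracket is at (263,130) and the handle lies straight behind it.

Run:
```python
import pickle;from h import *
np.set_printoptions(precision=4,suppress=True)
o,c=pickle.load(open('w3.pkl','rb'));P=cloud(c,o)
q=P[40:125,250:280].reshape(-1,3);q=q[(q[:,2]>.072)&(q[:,2]<.09)]
ctr,sz,an=cv2.minAreaRect(q[:,:2].astype(np.float32));print('rib',ctr,sz,an,np.median(q[:,2]))
s=P[0:40,240:285].reshape(-1,3);s=s[(s[:,2]>.055)&(s[:,2]<.07)];print('saddle',cv2.minEnclosingCircle(s[:,:2].astype(np.float32)),np.median(s[:,2]),len(s))
b=P[0:175,235:290].reshape(-1,3);b=b[(b[:,2]>.028)&(b[:,2]<.04)];bc=cv2.minAreaRect(b[:,:2].astype(np.float32));print('body',bc)
box=cv2.boxPoints(bc);print(box)
```

```text
rib (0.5716618895530701, -0.24598361551761627) (0.09041440486907959, 0.014025074429810047) 80.36880493164062 0.07981031809760739
saddle ((0.5882980227470398, -0.14817595481872559), 0.02249789983034134) 0.06183257597793759 674
body ((0.5712943077087402, -0.2470419704914093), (0.23815278708934784, 0.06996771693229675), 80.16845703125)
[[ 0.5165 -0.3584]
 [ 0.5854 -0.3703]
 [ 0.6261 -0.1357]
 [ 0.5572 -0.1237]]
```

Run:
```python
from h import *;from station import ctrl
shift(ctrl.get_obs(),[(.5717,-.246,.15,-.168),(.5717,-.246,.06,-.168)])
```

```text
[0.51, 14.08, 11.57] -0.028
[0.51, 23.08, 11.57] -0.028
```

Call:
jog_arm --targets '[[9.4,[0.2,2,4],-0.03],[9.4,[0.4,6,8],-0.03],[9.4,[0.5,10,11.5],-0.03],[9.4,[0.5,14,11.6],-0.03],[9.4,[0.5,18,11.6],-0.03],[9.4,[0.5,21,11.6],-0.03],[9.4,[0.5,23,11.6],-0.03],[9.4,[0.5,23,11.6],-0.03],[6,[0.5,23,11.6],-0.03],[5,[0.5,23,11.6],-0.03]]'

```text
time_s: 9.9
ee_pos: [0.5722, -0.2469, 0.0623]
eef_rot: [-1.572, -0.002, -0.167]
force: [0.6, 0.4, 0.1]
grip_width: 0.0815
```

Run:
```python
from h import *;from station import ctrl
o=ctrl.get_obs();print(o['ee_pos'],o['grip_width'])
shift(o,[(.5717,-.246,.06,-.168)])
```

```text
[ 0.57221487 -0.24691857  0.06230358] 0.08145514384615192
[-0.07, 0.23, 0.08] 0.001
```

Now I'll close on the rib.

Call:
jog_arm --targets '[[0,[0,0.2,0.1],0],[0,[0,0.2,0.1],0],[0,[0,0.2,0.1],0],[0,[0,0.2,0.1],0],[0,[0,0.2,0.1],0],[0,[0,0.2,0.1],0],[0,[0,0.2,0.1],0],[0,[0,0.2,0.1],0],[0,[0,0.2,0.1],0],[0,[0,0.2,0.1],0]]' --grip_force 55

```text
time_s: 10.9
ee_pos: [0.5715, -0.246, 0.0584]
eef_rot: [-1.571, 0.0, -0.168]
force: [-1.0, 0.8, -0.2]
grip_width: 0.0137
```

Call:
jog_arm --targets '[[0,[0,0,0],0],[0,[0,0,0],0],[0,[0,-0.3,0],0],[0,[0,-0.6,0],0],[0,[0,-0.6,0],0],[0,[0,-0.6,0],0]]'

```text
time_s: 11.5
ee_pos: [0.5714, -0.2458, 0.0642]
eef_rot: [-1.571, 0.001, -0.168]
force: [0.3, -1.0, -9.5]
grip_width: 0.0138
```

```bash
python3 - <<'E'
from h import *;from station import ctrl,optics
o=ctrl.get_obs();print(o['ee_pos'],o['eef_rot'],o['grip_width'],o['force'],o['moment'])
# placing: heading h, rib = lift - .1*(cos h, sin h); yaw=h-pi/2
for h in(1.62,):
    r=np.array([.6155,.218])-.1*np.array([np.cos(h),np.sin(h)]);print(r)
    shift(o,[(r[0],r[1]-.15,.066,h-np.pi/2),(r[0],r[1],.066,h-np.pi/2)])
E
python3 look.py s1 scene
```

```text
[ 0.5714077  -0.2458456   0.06415072] [-1.57062673e+00  5.50126861e-04 -1.67998467e-01] 0.01376711932668124 [ 0.26043068 -1.04759802 -9.52744505] [ 0.07158879  0.05257023 -0.02238922]
[0.62041838 0.11812103]
[1.25, -0.18, 21.91] -0.217
[-1.25, -0.18, 36.7] -0.217
11.5 [ 0.5714077  -0.2458456   0.06415072] [-1.57062673e+00  5.50126861e-04 -1.67998467e-01] 0.0019134693705273524
```

Call:
jog_arm --targets '[[0,[0.1,0,1.5],-0.02],[0,[0.3,0,4],-0.05],[0,[0.5,0,7],-0.08],[0,[0.7,0,10],-0.11],[0,[0.9,0,13],-0.14],[0,[1.1,0,16],-0.17],[0,[1.2,0,19],-0.2],[0,[1.25,0,21],-0.217],[0,[1.25,0,21.9],-0.217],[0,[1.25,0,21.9],-0.217]]'

```text
time_s: 12.55
ee_pos: [0.6205, -0.0308, 0.0643]
eef_rot: [-1.571, 0.0, 0.051]
force: [-1.2, -1.5, -9.4]
grip_width: 0.014
```

```bash
python3 - <<'E'
from h import *;from station import ctrl
o=ctrl.get_obs();print(o['ee_pos'],o['eef_rot'],o['grip_width'],o['force'],o['moment'])
shift(o,[(.6204,.1181,.064,.0492)])
E
python3 look.py s2 scene
python3 - <<'E'
import pickle;from h import *
np.set_printoptions(precision=4,suppress=True)
o,c=pickle.load(open('s2.pkl','rb'));P=cloud(c)
# saddle expected 0.1 ahead of TCP
h=o['eef_rot'][2]+np.pi/2;e=o['ee_pos'][:2]+.1*np.array([np.cos(h),np.sin(h)]);print('expect',e)
for z in(.068,.09):print(proj(c,[[*e,.068],[.6155,.218,.09]]))
q=P.reshape(-1,3);m=(np.hypot(q[:,0]-e[0],q[:,1]-e[1])<.032)&(q[:,2]>.055)&(q[:,2]<.08);print(m.sum(),cv2.minEnclosingCircle(q[m][:,:2].astype(np.float32)),np.median(q[m][:,2]),np.percentile(q[m][:,2],95))
m=(np.hypot(q[:,0]-.6155,q[:,1]-.218)<.03)&(q[:,2]>.083)&(q[:,2]<.1)
l=q[m];print('lug x',l[:,0].min(),l[:,0].max(),'ymin',l[:,1].min(),np.median(l[:,2]))
E
```

```text
[ 0.62048543 -0.03083611  0.06429683] [-1.57066995e+00  2.52472339e-04  5.05317700e-02] 0.014033869692563494 [-1.18052694 -1.5319624  -9.42648018] [-0.05190719  0.07834342  0.01624627]
[0.74, 0.03, 14.88] 0.001
12.55 [ 0.62048543 -0.03083611  0.06429683] [-1.57066995e+00  2.52472339e-04  5.05317700e-02] 0.039775462639096024
expect [0.6154 0.069 ]
[[268.9574 219.0221]
 [318.7771 217.5553]]
[[268.9574 219.0221]
 [318.7771 217.5553]]
117 ((0.6178444027900696, 0.07069522142410278), 0.02267415262758732) 0.06706643330739681 0.06931039233018352
lug x 0.5989836864018769 0.6412140614411819 ymin 0.19827572222289105 0.08811392030185428
```

Call:
jog_arm --targets '[[0,[0.1,0,2],0],[0,[0.2,0,4.5],0],[0,[0.4,0,7],0],[0,[0.5,0,9.5],0],[0,[0.7,0,12],0],[0,[0.8,0,14],0],[0,[0.8,0,14.9],0],[0,[0.8,0,14.9],0],[0,[0.8,0,14.9],0]]'

```text
time_s: 13.5
ee_pos: [0.6213, 0.1159, 0.0644]
eef_rot: [-1.571, 0.0, 0.048]
force: [0.3, -0.7, -10.0]
grip_width: 0.0138
```

Call:
jog_arm --targets '[[0,[0,0.3,0],0],[0,[0,0.5,0],0],[0,[0,0.6,0],0],[0,[0,0.6,0],0],[0,[0,0.6,0],0]]'

```text
time_s: 14.0
ee_pos: [0.6213, 0.117, 0.0584]
eef_rot: [-1.571, -0.0, 0.049]
force: [-0.1, -1.0, -8.9]
grip_width: 0.0136
```

```bash
python3 look.py s3 scene
python3 - <<'E'
import pickle;from h import *
np.set_printoptions(precision=4,suppress=True)
o,c=pickle.load(open('s3.pkl','rb'));P=cloud(c);print(o['force'])
h=o['eef_rot'][2]+np.pi/2;e=o['ee_pos'][:2]+.1*np.array([np.cos(h),np.sin(h)]);print('expect',e)
cv2.imwrite('pics/s3c.png',cv2.resize(c['img'][150:290,200:400,::-1],None,fx=4,fy=4,interpolation=2))
E
```

```text
14.0 [0.62126291 0.11697772 0.05842575] [-1.57082510e+00 -1.07688532e-04  4.88685974e-02] 0.0012102330932303243
[-0.0955 -1.0241 -8.8676]
expect [0.6164 0.2169]
```

View pics/s3c.png

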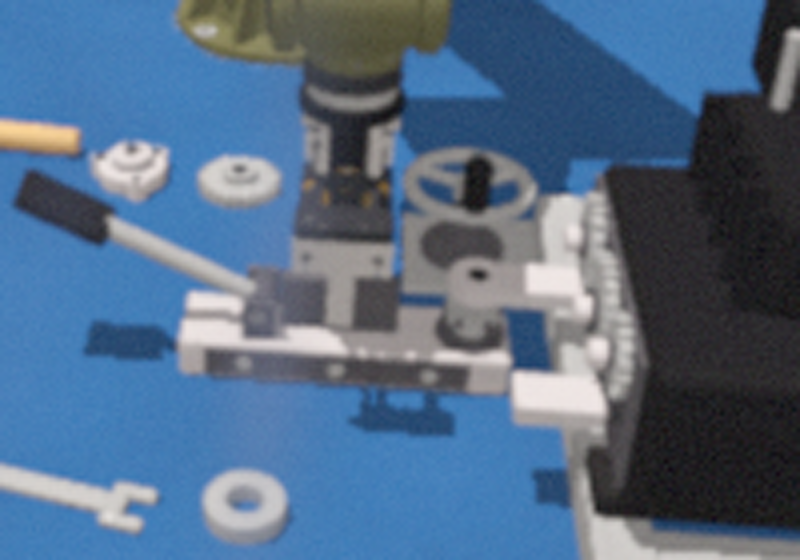

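The jack hangs level with its saddle under the round lug, at crop position (470,320). I'll lower the last millimetre and let go.

Call:
jog_arm --targets '[[0,[0.05,0,0.15],0],[0,[0.05,0.1,0.15],0],[0,[0.05,0.15,0.15],0],[0,[0.05,0.15,0.15],0],[4,[0.05,0.15,0.15],0],[5,[0.05,0.15,0.15],0],[5,[0.05,0.15,0.15],0],[5,[0.05,0.15,0.15],0],[5,[0.05,0.15,0.15],0],[5,[0.05,0.15,0.15],0]]'

```text
time_s: 15.05
ee_pos: [0.6217, 0.1186, 0.0569]
eef_rot: [-1.571, -0.0, 0.049]
force: [0.6, -0.4, 0.3]
grip_width: 0.0499
```

Call:
jog_arm --targets '[[5,[0,0,0],0],[5,[0,-2,0],0],[5,[0,-5,0],0],[5,[0,-9,0],0],[5,[0,-13,-2],0],[5,[0,-15,-7],0],[0,[0,-15,-12],0],[0,[0,-15,-15],0],[0,[0,-15,-15],0],[0,[0,-15,-15],0]]'

```text
time_s: 16.05
ee_pos: [0.6289, -0.0315, 0.2068]
eef_rot: [-1.571, 0.0, 0.048]
force: [-0.5, 0.3, -0.5]
grip_width: 0.0218
```

```bash
python3 look.py w4;python3 look.py s4 scene
python3 - <<'E'
import pickle;from h import *
np.set_printoptions(precision=4,suppress=True)
o,c=pickle.load(open('w4.pkl','rb'));a=c['img'][:,:,::-1]
_,s=pickle.load(open('s4.pkl','rb'))
b=cv2.resize(s['img'][150:290,180:380,::-1],(512,384),interpolation=2)
cv2.imwrite('pics/ws4.png',cv2.resize(np.hstack([a,b]),(800,300)))
for n,cam,ob in(('w',c,o),('s',s,None)):
    P=cloud(cam,ob).reshape(-1,3)
    q=P[(P[:,2]>.07)&(P[:,2]<.09)&(np.hypot(P[:,0]-.6215,P[:,1]-.1185)<.055)];print(n,len(q),'rib',cv2.minAreaRect(q[:,:2].astype(np.float32)) if len(q)>9 else '')
    q=P[(P[:,2]>.055)&(P[:,2]<.072)&(np.hypot(P[:,0]-.6165,P[:,1]-.2185)<.03)];print('saddle',len(q),q.min(0) if len(q) else '',q.max(0) if len(q) else '')
    q=P[(P[:,2]>.084)&(P[:,2]<.096)&(np.hypot(P[:,0]-.6165,P[:,1]-.2185)<.03)];print('lug',len(q),q.min(0) if len(q) else '',q.max(0) if len(q) else '')
    q=P[(P[:,2]>.08)&(P[:,2]<.15)&(np.hypot(P[:,0]-.632,P[:,1]+.09)<.06)];print('pad',len(q),cv2.minAreaRect(q[:,:2].astype(np.float32)) if len(q)>9 else '',np.percentile(q[:,2],[5,50,95]) if len(q) else '')
E
```

```text
16.05 [ 0.62890896 -0.03149679  0.20682941] [-1.57055941e+00  2.10954182e-04  4.77405509e-02] 0.03513958301134009
16.1 [ 0.62893065 -0.03061079  0.20682214] [-1.57055508e+00  2.34590915e-04  4.90633458e-02] 0.022325749314238835
w 1228 rib ((0.6224796175956726, 0.11176946759223938), (0.013418653979897499, 0.0768667459487915), 2.313232421875)
saddle 0  
lug 0  
pad 2181 ((0.6308752298355103, -0.06457607448101044), (0.0371071919798851, 0.06895145028829575), 2.0250072479248047) [0.1078 0.1265 0.1377]
s 151 rib ((0.622291624546051, 0.11969078332185745), (0.018149789422750473, 0.08787760138511658), 3.8843886852264404)
saddle 69 [0.6156 0.1977 0.0552] [0.64   0.2399 0.0642]
lug 132 [0.5974 0.1983 0.0843] [0.6377 0.248  0.0933]
pad 319 ((0.6326308250427246, -0.07667861878871918), (0.0456673763692379, 0.08942200988531113), 2.7996156215667725) [0.1066 0.1293 0.1464]
```

View pics/ws4.png

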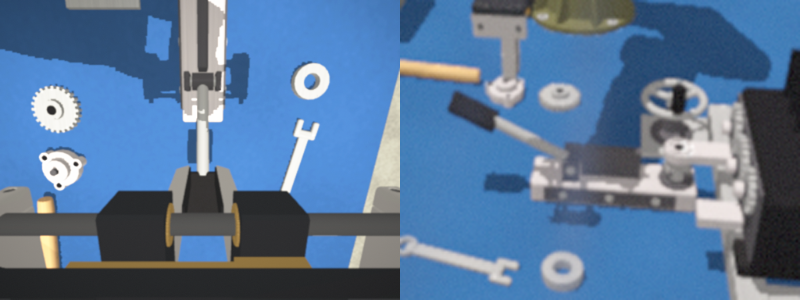

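Run:
```python
from h import *;from station import ctrl
o=ctrl.get_obs();print(o['ee_pos'],o['grip_width'])
rib=np.array([.6222,.1185]);h=1.62;u=np.array([np.cos(h),np.sin(h)])
L=[(*(rib-.2055*u),.175,.049)]
for q in np.r_[0:.51:.0625]:
    a=.45-q;p=rib-u*(.06+.165*np.cos(a)-.007*np.sin(a));L.append((*p,.055+.165*np.sin(a)+.007*np.cos(a)+.019+.008*np.tan(max(a,0)),.049))
L.append((*L[-1][:2],.070,.049))
shift(o,L);print(np.round(L,4))
```

```text
[ 0.62896978 -0.0301151   0.20685719] 0.01371371631954769
[0.05, 3.18, -5.67] 0.001
[0.05, 5.09, -5.68] 0.001
[0.05, 6.07, -6.14] 0.001
[0.05, 7.08, -6.54] 0.001
[0.05, 8.11, -6.88] 0.001
[0.05, 9.16, -7.16] 0.001
[0.05, 10.22, -7.37] 0.001
[0.05, 11.29, -7.53] 0.001
[0.05, 12.37, -7.62] 0.001
[0.05, 13.41, -7.64] 0.001
[0.05, 13.68, -7.64] 0.001
[[ 0.6323 -0.0868  0.175   0.049 ]
 [ 0.6323 -0.0868  0.1559  0.049 ]
 [ 0.6325 -0.0914  0.1461  0.049 ]
 [ 0.6327 -0.0954  0.136   0.049 ]
 [ 0.6329 -0.0988  0.1257  0.049 ]
 [ 0.633  -0.1016  0.1153  0.049 ]
 [ 0.6331 -0.1037  0.1047  0.049 ]
 [ 0.6332 -0.1052  0.0939  0.049 ]
 [ 0.6333 -0.1061  0.0832  0.049 ]
 [ 0.6333 -0.1064  0.0727  0.049 ]
 [ 0.6333 -0.1064  0.07    0.049 ]]
```

Call:
jog_arm --targets '[[0,[0,0,-3],0],[0,[0,0,-5.7],0],[0,[0,2,-5.7],0],[0,[0,3.2,-5.7],0],[0,[0,4.4,-5.7],0],[0,[0,4.4,-5.7],0],[0,[0,4.4,-5.7],0]]' --grip_force 20

```text
time_s: 16.85
ee_pos: [0.6319, -0.0874, 0.1632]
eef_rot: [-1.571, -0.0, 0.05]
force: [-0.0, -0.3, 0.4]
grip_width: 0.0005
```

Call:
jog_arm --targets '[[0,[0,0.7,0],0],[0,[0,1.7,-0.4],0],[0,[0,2.7,-0.8],0],[0,[0,3.7,-1.2],0],[0,[0,4.8,-1.5],0],[0,[0,5.8,-1.7],0]]'

```text
time_s: 17.45
ee_pos: [0.6328, -0.1053, 0.1048]
eef_rot: [-1.57, -0.001, 0.049]
force: [-2.0, 4.1, 11.6]
grip_width: 0.0005
```

Call:
jog_arm --targets '[[0,[0,1.0,-0.15],0],[0,[0,2.0,-0.2],0],[0,[0,3.0,-0.25],0],[0,[0,3.4,-0.25],0],[0,[0,3.4,-0.25],0],[0,[0,3.4,-0.25],0],[0,[0,3.4,-0.25],0]]'

```text
time_s: 18.15
ee_pos: [0.633, -0.108, 0.0723]
eef_rot: [-1.571, -0.001, 0.049]
force: [-6.4, 1.4, 20.0]
grip_width: 0.0003
```

```bash
cat > chk.py <<'E'
import pickle,sys;from h import *;from station import ctrl
np.set_printoptions(precision=4,suppress=True)
_,s=pickle.load(open(sys.argv[1]+'.pkl','rb'));P=cloud(s).reshape(-1,3)
q=P[(P[:,2]>.07)&(P[:,2]<.09)&(np.hypot(P[:,0]-.6215,P[:,1]-.1185)<.06)];print('rib',len(q),cv2.minAreaRect(q[:,:2].astype(np.float32)),np.percentile(q[:,2],95))
q=P[(P[:,2]>.084)&(P[:,2]<.14)&(np.hypot(P[:,0]-.6165,P[:,1]-.2185)<.022)];print('lug z',np.median(q[:,2]),len(q))
q=P[(P[:,2]>.03)&(P[:,2]<.15)&(np.hypot(P[:,0]-.64,P[:,1]+.11)<.02)];print('pad z',np.percentile(q[:,2],[5,50]))
print(ctrl.get_obs()['force'])
E
python3 look.py s5 scene; python3 chk.py s4; python3 chk.py s5
```

```text
18.15 [ 0.6330295  -0.10798739  0.07234831] [-1.57106240e+00 -1.25252463e-03  4.86989599e-02] 0.0018546448797743594
rib 151 ((0.622291624546051, 0.11969078332185745), (0.018149789422750473, 0.08787760138511658), 3.8843886852264404) 0.08117108798034578
lug z 0.08854225034221602 106
pad z [0.1321 0.1408]
[-5.9964  2.2246 18.6777]
rib 152 ((0.6252803802490234, 0.11341592669487), (0.028473736718297005, 0.10031948983669281), 11.942047119140625) 0.08087913918771783
lug z 0.10582668195244649 166
pad z [0.0436 0.0605]
[-5.9964  2.2246 18.6777]
```

Call:
jog_arm --targets '[[0,[0,-1.2,0.05],0],[0,[0,-2.4,0.15],0],[0,[0,-3.5,0.3],0],[0,[0,-4.6,0.6],0],[0,[0,-5.6,0.9],0],[0,[0,-6.6,1.3],0],[0,[0,-7.6,1.7],0],[0,[0,-9,2.0],0],[0,[0,-10,2.0],0],[0,[0,-10,2.0],0]]'

```text
time_s: 19.2
ee_pos: [0.6323, -0.0877, 0.1726]
eef_rot: [-1.571, -0.002, 0.049]
force: [0.2, 0.5, -0.0]
grip_width: 0.0005
```

Call:
jog_arm --targets '[[0,[0,0,0],0],[0,[0,0,0],0],[0,[0,0,0],0],[0,[0,0,0],0],[0,[0,0,0],0]]'

```text
time_s: 19.7
ee_pos: [0.6317, -0.0876, 0.1707]
eef_rot: [-1.571, 0.0, 0.049]
force: [-0.4, -0.0, 0.1]
grip_width: 0.0007
```

```bash
python3 look.py s6 scene; python3 chk.py s6; python3 look.py w6
python3 - <<'E'
import pickle;from h import *
np.set_printoptions(precision=4,suppress=True)
o,c=pickle.load(open('w6.pkl','rb'));P=cloud(c,o).reshape(-1,3)
q=P[(P[:,2]>.072)&(P[:,2]<.09)&(np.hypot(P[:,0]-.6215,P[:,1]-.1185)<.06)];print('rib w',len(q),cv2.minAreaRect(q[:,:2].astype(np.float32)))
_,a=pickle.load(open('s5.pkl','rb'));_,b=pickle.load(open('s6.pkl','rb'))
f=lambda s:cv2.resize(s['img'][150:290,180:380,::-1],(400,280),interpolation=2)
w=cv2.resize(c['img'][:,:,::-1],(400,300))
cv2.imwrite('pics/c6.png',np.vstack([np.hstack([f(a),f(b)]),np.hstack([w,w*0])]))
E
```

```text
19.7 [ 0.63170174 -0.0876377   0.17073438] [-1.57070406e+00  3.14980879e-04  4.90178265e-02] 0.003999863129991475
rib 151 ((0.6239575147628784, 0.1198647990822792), (0.01932523585855961, 0.0873372033238411), 5.8012213706970215) 0.08151005839374736
lug z 0.08847775762743071 105
pad z [0.1299 0.1408]
[ 0.1301 -0.7922  1.1417]
19.75 [ 0.63171221 -0.08764121  0.17080401] [-1.57073714e+00  2.34192926e-04  4.89685573e-02] 0.0032492307108279435
rib w 206 ((0.6240453720092773, 0.07650317251682281), (0.013521114364266396, 0.0070360442623496056), 4.064087390899658)
```

View pics/c6.png

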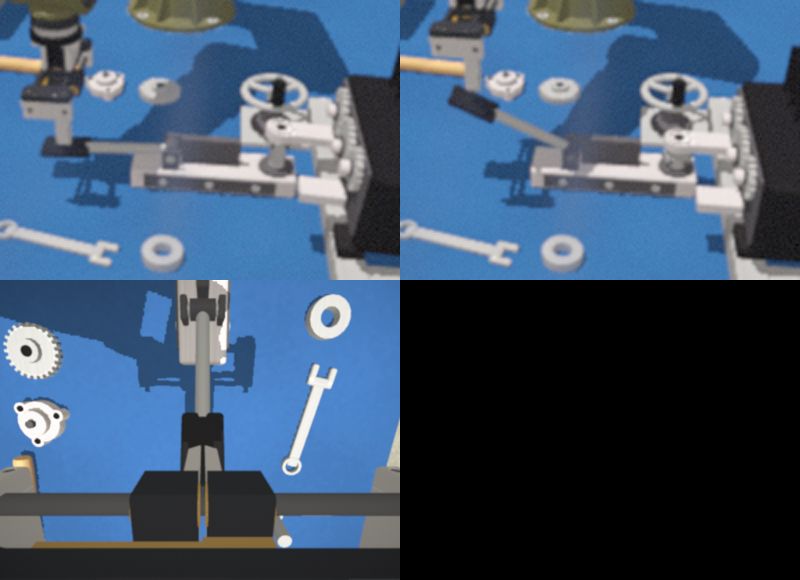

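The first stroke worked. The first scene crop shows the handle down and the lug up; the second shows the handle up and the lug back on its rest. The pad is under the fingers at about (203,430) in the wrist crop. The rib has shifted about 2 mm, so I'll check the saddle and pad before pressing again.

```bash
python3 - <<'E'
import pickle;from h import *
np.set_printoptions(precision=4,suppress=True)
o,c=pickle.load(open('w6.pkl','rb'));P=cloud(c,o);I=c['img'].max(2)
h0=None
for y0,y1 in((-.06,-.05),(-.045,-.03),(-.025,-.01),(-.005,.01),(.015,.03)):   # handle axis / pad slices seen from the wrist
    q=P[(P[...,2]>.05)&(P[...,2]<.14)&(P[...,1]>y0)&(P[...,1]<y1)&(abs(P[...,0]-.63)<.04)];print(y0,len(q),q[:,0].min(),q[:,0].max(),'mid',(q[:,0].min()+q[:,0].max())/2)
for n in('s4','s6'):
    _,s=pickle.load(open(n+'.pkl','rb'));Q=cloud(s).reshape(-1,3)
    q=Q[(Q[:,2]>.055)&(Q[:,2]<.066)&(np.hypot(Q[:,0]-.6175,Q[:,1]-.2185)<.035)];print(n,'saddle',len(q),q.min(0),q.max(0))
    q=Q[(Q[:,2]>.036)&(Q[:,2]<.055)&(Q[:,0]>.6)&(np.hypot(Q[:,0]-.6175,Q[:,1]-.2185)<.035)];print(' stem',len(q),q.min(0),q.max(0))
    for y0 in(.085,.105,.125,.145): 
        q=Q[(Q[:,2]>.076)&(Q[:,2]<.086)&(abs(Q[:,1]-y0)<.008)&(abs(Q[:,0]-.62)<.03)];print('  rib x',y0,q[:,0].mean(),len(q))
E
shift=1
python3 - <<'E'
from h import *;from station import ctrl
print(ctrl.get_obs()['ee_pos'])
E
```

```text
-0.06 512 0.6088167048724697 0.6519829515695919 mid 0.6303998282210308
-0.045 362 0.6207784277569611 0.6366189131137626 mid 0.6286986704353619
-0.025 329 0.6205990129712666 0.6358097860267685 mid 0.6282043994990176
-0.005 318 0.6195578959733087 0.6350102875042308 mid 0.6272840917387698
0.015 308 0.618477046611554 0.6341963208772584 mid 0.6263366837444062
s4 saddle 69 [0.6156 0.1977 0.0552] [0.64   0.2399 0.0642]
 stem 109 [0.6058 0.191  0.0361] [0.6443 0.2449 0.0549]
  rib x 0.085 0.6244953205121577 17
  rib x 0.105 0.625457811463971 17
  rib x 0.125 0.6227693417215334 18
  rib x 0.145 0.6223718428011054 17
s6 saddle 68 [0.6145 0.1977 0.0552] [0.6405 0.2399 0.0637]
 stem 117 [0.6005 0.1873 0.036 ] [0.6481 0.245  0.0549]
  rib x 0.085 0.6256706196416899 20
  rib x 0.105 0.6257590439494539 19
  rib x 0.125 0.6237981129933539 17
  rib x 0.145 0.6222310783204749 16
[ 0.63173444 -0.08764444  0.17084246]
```

Call:
jog_arm --targets '[[0,[0,1.5,0],0],[0,[0,2.5,-0.4],0],[0,[0,3.5,-0.8],0],[0,[0,4.5,-1.2],0],[0,[0,5.5,-1.5],0],[0,[0,6.5,-1.7],0],[0,[0,7.5,-1.85],0],[0,[0,8.5,-1.9],0],[0,[0,9.5,-1.95],0],[0,[0,9.9,-1.95],0]]'

```text
time_s: 20.8
ee_pos: [0.6328, -0.1073, 0.0719]
eef_rot: [-1.571, -0.0, 0.049]
force: [-8.2, 2.8, 24.5]
grip_width: 0.0002
```

Call:
jog_arm --targets '[[0,[0,0,0],0],[0,[0,0,0],0],[0,[0,0,0],0],[0,[0,0,0],0],[0,[0,0,0],0]]'

```text
time_s: 21.3
ee_pos: [0.6327, -0.1073, 0.0728]
eef_rot: [-1.571, -0.0, 0.049]
force: [-5.9, 2.3, 15.7]
grip_width: 0.0005
```

```bash
python3 look.py s7 scene; python3 chk.py s7
python3 - <<'E'
import pickle;from h import *
for n in('s5','s7'):
    _,s=pickle.load(open(n+'.pkl','rb'));Q=cloud(s).reshape(-1,3)
    q=Q[(Q[:,2]>.07)&(Q[:,2]<.09)&(np.hypot(Q[:,0]-.6175,Q[:,1]-.2185)<.035)];print(n,'saddle',len(q),q.min(0),q.max(0))
    q=Q[(Q[:,2]>.1)&(Q[:,2]<.12)&(np.hypot(Q[:,0]-.6175,Q[:,1]-.2185)<.03)];print('lug',len(q),q.min(0),q.max(0))
    f=cv2.resize(s['img'][150:290,180:380,::-1],(800,560),interpolation=2);cv2.imwrite(f'pics/c{n}.png',f)
E
```

```text
21.3 [ 0.63274636 -0.10732326  0.0728112 ] [-1.57079357e+00 -3.76851564e-04  4.88847619e-02] 0.0010913298613060367
rib 154 ((0.6222976446151733, 0.1174992024898529), (0.09339413791894913, 0.023349883034825325), 87.48554992675781) 0.08108942809422374
lug z 0.10597931836110208 156
pad z [0.043  0.0583]
[-5.9269  2.9019 15.2933]
s5 saddle 46 [0.61909137 0.19814707 0.07053158] [0.6383642  0.23676619 0.08979475]
lug 140 [0.59649598 0.19966602 0.10046439] [0.63925101 0.24645502 0.11125431]
s7 saddle 42 [0.61947531 0.19813038 0.07007096] [0.63869813 0.23660372 0.0897508 ]
lug 142 [0.59568955 0.19957841 0.10029047] [0.64009413 0.24651578 0.11077964]
```

View pics/cs7.png

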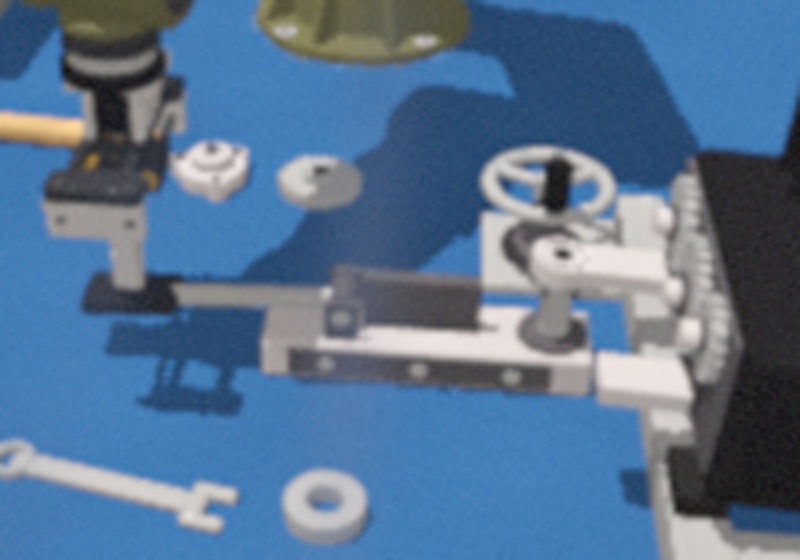

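The handle is level and the lug is raised about 17.5 mm, with the saddle centred under it. I'll add a millimetre of press for margin, check it is steady, then hand in.

Call:
jog_arm --targets '[[0,[0,0.1,0],0],[0,[0,0.1,0],0],[0,[0,0.1,0],0],[0,[0,0.1,0],0],[0,[0,0.1,0],0],[0,[0,0.1,0],0]]'

```text
time_s: 21.95
ee_pos: [0.6328, -0.1073, 0.0723]
eef_rot: [-1.571, -0.001, 0.049]
force: [-8.4, 3.4, 20.1]
grip_width: 0.0
```

Call:
jog_arm --targets '[[0,[0,0,0],0],[0,[0,0,0],0],[0,[0,0,0],0],[0,[0,0,0],0],[0,[0,0,0],0],[0,[0,0,0],0]]'

```text
time_s: 22.55
ee_pos: [0.6328, -0.1073, 0.0723]
eef_rot: [-1.571, -0.001, 0.049]
force: [-8.4, 3.7, 20.1]
grip_width: 0.0002
```

Steady at 20 N on the handle, so I'm handing in.

```bash
python3 -c "
from station import ctrl
print(ctrl.hand_in());o=ctrl.get_obs();print(o['time_s'],o['ee_pos'],o['force'])"
```

```text
the job is handed in; nothing more can be done
None
the job is handed in; nothing more can be done
```

I handed the job in at about 22.6 s, with the arm still holding the jack handle down. The hand-in reports no verdict, so the results below are my own measurements.

- **Clamp:** I gripped the knob and carried it one full turn anticlockwise to the stop, where it pushed back with about 28 N. A later view showed the knob back at its starting bearing.
- **Jack placing:** I carried the jack about 6 mm clear of the bench and set it down under the round lug. I let go and backed off before pumping. The saddle is within roughly 3 mm of the lift point, by the gripper position and the camera views.
- **Pumping:** The first stroke raised the lug about 17 mm, and it came back to its resting height with the handle up. The second press raised it about 17.5 mm again.
- **At hand-in:** The press on the handle was steady at about 20 N vertically.

**Checks that disagreed or were weak:**
- A sideways force of 6–8 N stayed on the fingertips while pressing.
- The rib appeared to shift about 2 mm after the first stroke, but the saddle's measured position did not change.
- The scene and wrist cameras differed by 2–5 mm on the lug's position; I placed the jack between the two.

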